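Caliper a tube offcut for a sofa foot

ROBOT

A 7-joint arm with a two-finger parallel gripper is mounted at the origin on the work surface. World frame = base frame: x ahead of the robot, y to its left, z up, the work surface at z = 0. Lengths are in m, angles in rad, forces in N, time in s.
With the tool pointing down it reaches from about 0.35 to 0.9 m from the base axis. Payload 8.1 kg.
Tool frame: the origin (TCP) lies midway between the tips of the shut fingers; the grasp point (between the pads) lies 19 mm behind it; z points along the fingers, y is the direction in which the jaws open and shut (so a half turn about z gives the same grasp; the last joint's range is limited). The gripper opens to 92 mm and grips with 3 to 60 N. Pads are 19 mm wide; open, the fingers measure 130 mm over their backs; the gripper's body (75 mm by 190 mm) begins 47 mm behind the grasp point.
Start: joints at [1.047, 0.434, 0.025, 1.573, -0.012, 1.134, -0.075], TCP at [0.255, -0.571, 0.227] pointing down, gripper open.
Joint ranges: [-2.62, 2.62], [-0.44, 2.09], [-1.27, 1.32], [0.08, 2.57], [-1.32, 4.46], [0.12, 2], [-2.74, 2.74]. Speed limits (rad/s): [2.22, 2.22, 3.01, 3.01, 3.14, 3.14, 3.14].

INTERFACE

Orientations are given as a rotation vector (axis times angle).
In Python, from cell import arm gives the robot as it stands. The module is installed in compiled form; this text tells all that it offers.
- The arm moves only by the tool jog_arm, never from a script. Its argument "increments" is a list of rows, each an object with "slide": the shift along the tool's x, y, z in mm, a list of three; "roll": the turn about the tool's z in rad; "gripper": the opening, from 0 (shut) to 1 (fully open). In form: [{"slide": [x, y, z], "roll": roll, "gripper": gripper}, ...]. A call has exactly 10 rows; each row is the pose to reach, as a shift and turn from the pose commanded when the call began, along the tool's axes at that moment; what a row does not reach only later rows make up. A row lasts 1/12 s, in which the tool goes at most 41.7 mm and 7.16 degrees, less where a joint would pass 70% of its speed; a pose out of reach is approached as far as the arm can. A call with a gripper value outside its range is refused whole. The fingers move at their own pace and stop on an object; "newtons" is the grip in N (left out, the last holds). Time passes only in rows, so rows that repeat a pose let the fingers close, or fill a call up. It gives the time, the measured TCP pose, the force and the opening at its end, in the units of the state.
- arm.observe(): the state, without advancing time (a new reading comes with each control period).
- arm.get_image(name): name is "scene" or "side" or "wrist"; returns a dict with "frame" (384x512x3 uint8, blue, green, red), "depth" (384x512 float32, m along the optical axis (not along the pixel's ray), 0 where there is no reading), "intrinsics" (3x3 intrinsics, pixels), "R" (3x3) and "t" (3): a world point X has camera coordinates R X + t; the wrist camera has in their place "hand_eye" (4x4, takes a point from camera to tool coordinates, whose origin is the TCP and whose axes are the flange's). Camera axes: x right, y down, z forward; pixel columns grow to the right and rows downward; lengths in m; the calibration is good to about 2 mm. A picture is of the moment at which its call begins: read the wrist's pose just before it.
- arm.sign_off(): hands the job in, once; it reports no verdict.
The state is a dict: "clock": time; "joints": joint angles; "dq": joint speeds; "joint_efforts": joint torques, N m; "position": TCP position; "ee_rot": TCP orientation; "force": force on the tool from outside, world axes, zero at the start; "ft_torque": the same for the moment, N m; "width": opening from 0.0 (shut) to 1.0 (fully open).
Only numpy, scipy, OpenCV 4.12 (cv2) and the standard library are available. Lean on these libraries where they do the work, as an engineer would, in place of code of your own. Each camera call takes 0.05 s, during which the arm holds its last target.

TASK

Stand the hollow steel tube upright on the bed of the bench caliper, midway across the bed between the two jaws, and let go of it. Then slide the jaw carriage shut by its tab until the tube is snug between both jaw pads, gently and without making the sliding jaw lean back, and let go so that the jaw stays there in contact. Leave the rod and the block alone.

Things in the scene. Friction and masses are not known exactly. Their poses are not given: they have to be found in the camera images.
- tube: The part to measure: a short hollow steel tube standing on end, open at the top, 60 mm tall, wall 3 mm, outside diameter somewhere between 34 and 42 mm (the caliper is to find it), 0.10 to 0.20 kg. Origin at the centre of its underside, z up its axis. Within about 25 mm of one of the three places where the offcuts stand.
- rod: A solid steel rod offcut, flat closed top, standing on end, 60 mm tall and about as thick as the tube, 0.5 kg. Not wanted: leave it. Origin at the centre of its underside.
- block: A square steel block offcut, about 36 x 36 mm and 60 mm tall, 0.6 kg. Not wanted: leave it. Origin at the centre of its underside.
- caliper: The bench caliper, bolted down: a steel bed 60 mm wide (its x) and 300 mm long (its y, from y = -100 to +200 mm), with a flat top 30 mm above its origin. The origin is on the bench under the bed's centre line; z up. At the -y end stands the fixed jaw (anvil), at the +y end the carriage with the sliding jaw; it closes towards -y. The jaws stand 45 mm above the bed and are 30 mm wide. Behind the anvil a fixed block 18 mm tall stands on the bed's end.
- anvil: The fixed jaw. Origin at the centre of its pad's face, which looks along the caliper's +y, 30 mm above the bed (60 mm above the bench); the pad is 26 mm wide and 10 mm tall. Somebody has screwed it 0 to 12 mm in, so it lies at caliper y = -55 to -43 mm; it does not yield in use.
- jaw: The sliding jaw, a steel upright on the front of the carriage, 30 mm wide, its top 75 mm above the bench. Origin on its tilt axis (level, along the caliper's x, 18 mm above the bench, 12 mm behind its pad face); its own z is vertical when it is not tilted. A springy mount lets it lean back by about 0.01 rad for each newton on its pad, straightening when the load goes. A lean over 0.08 rad (about 8 N on the pad) at any moment spoils the measurement.
- jaw_pad (a point): Centre of the sliding jaw's pad face (26 mm wide, 10 mm tall), 30 mm above the bed, looking along the caliper's -y towards the anvil.
- tab (a point): Centre of the rear (+y) face of the push tab on the carriage, 60 mm above the bench. The tab is an upright plate 44 mm wide (caliper x), 10 mm thick (y), from 38 to 74 mm above the bench, standing 80 mm behind the jaw pad (pad face to the tab's mid-plane). Behind it (+y) the bed is bare. The flat top of the carriage in front of it is 38 mm above the bench.
- carriage (a joint): How far the carriage has been slid towards the anvil, in m: 0 fully open (pad face at caliper y = +65 mm), at most 0.100. It slides stiffly: about 3 N keep it moving (slightly more when faster), and it stays where it is left, holding up to about 3 N of pad pressure.

How it is judged:
On the way, in this order (a step that is already met when the one before it is completed fails the run):
1. The tube stands upright on the bed between the jaws, let go, with the sliding jaw not yet touching it (x of tube in the frame of caliper between -0.012 and 0.012 m and z of tube in the frame of caliper between 0.027 and 0.034 m and angle between tube's own z axis and vertical below 0.06 rad and y of tube in the frame of caliper between -0.055 and 0.065 m and contact force between each of the fingers, jaw and tube below 0.05 N and linear speed of tube below 0.01 m/s), for 0.2 s.
2. The sliding jaw presses the tube against the anvil with at least 1 N on each (contact force between each of jaw, anvil and tube above 1 N), for 0.2 s.
At the end, for the whole second after the job is handed in: The tube stands upright on the bed (tilt under 0.06 rad, base on the bed, within 12 mm of the bed's centre line), at rest, touched by both pads with more than 0.4 N each; the sliding jaw leans less than 0.05 rad and the carriage is at rest (x of tube in the frame of caliper between -0.012 and 0.012 m and z of tube in the frame of caliper between 0.027 and 0.034 m and angle between tube's own z axis and vertical below 0.06 rad and contact force between each of jaw, anvil and tube above 0.4 N and angle between jaw's own z axis and vertical below 0.05 rad and linear speed of tube below 0.01 m/s and velocity of joint carriage below 0.005 m/s).
It fails at once if the sliding jaw leans more than 0.08 rad (angle between jaw's own z axis and vertical above 0.08 rad).
It fails at once if the jaw presses on the tube with more than 10 N (contact force between jaw and tube above 10 N).
It fails at once if the rod is moved more than 15 mm (distance of rod from where it was at the start of the episode above 0.015 m).
It fails at once if the block is moved more than 15 mm (distance of block from where it was at the start of the episode above 0.015 m).
It also fails if it takes over 72 s, if anything falls off the work surface, if the arm or the gripper's body presses on something with over 40 N, if the wrist force passes 120 N, or if a joint passes its speed limit or range.

## Working session

There is one attempt and no reset: what is moved stays moved. The work goes in short steps, Python scripts to look and compute and a tool call to move; the robot and the scene stay as the last step left them, time stands still between calls to the robot, and variables do not carry over. Pictures are saved under pics/ and viewed, and the job is handed in when it is done.

Besides the shell and the picture viewer there is one more tool, called by a JSON object that holds its "method" and its "body". jog_arm: Moves the arm, as the interface text tells. Its arguments: {"type":"object","properties":{"increments":{"type":"array"},"newtons":{"type":"number"}},"required":["increments"]}

```bash
mkdir -p pics
cat > h.py <<'E'
import numpy as np, cv2
from cell import arm
from scipy.spatial.transform import Rotation as Ro
def snap(n):
    s=arm.observe(); d=arm.get_image(n); d['s']=s
    if n=='wrist':
        T=np.eye(4);T[:3,:3]=Ro.from_rotvec(s['ee_rot']).as_matrix();T[:3,3]=s['position']
        d['C']=T@np.array(d['hand_eye'])
    else:
        T=np.eye(4);T[:3,:3]=np.array(d['R']).T;T[:3,3]=-np.array(d['R']).T@np.array(d['t']);d['C']=T
    return d
def cloud(d):
    K=np.array(d['intrinsics']);z=d['depth'];v,u=np.mgrid[:z.shape[0],:z.shape[1]]
    P=np.stack([(u-K[0,2])/K[0,0]*z,(v-K[1,2])/K[1,1]*z,z],-1)
    P=P@d['C'][:3,:3].T+d['C'][:3,3]; P[z<=0]=np.nan
    return P
E
python3 - <<'E'
from h import *
s=arm.observe();print({k:np.round(v,3) for k,v in s.items()})
for n in ['scene','side','wrist']:
    d=snap(n);cv2.imwrite(f'pics/{n}0.png',d['frame']);np.save(f'/tmp/{n}0.npy',cloud(d));print(n,np.round(d['C'],3).tolist())
E
```

```text
{'clock': np.float64(0.0), 'joints': array([ 1.047,  0.435,  0.025,  1.574, -0.012,  1.134, -0.075]), 'dq': array([-0.001,  0.002, -0.   ,  0.001,  0.001, -0.001,  0.   ]), 'joint_efforts': array([ 1.0000e-03, -6.6784e+01,  9.8600e-01, -3.1446e+01, -6.0000e-02,
        4.3000e-02,  0.0000e+00]), 'position': array([ 0.255, -0.57 ,  0.226]), 'ee_rot': array([-3.071e+00, -6.560e-01,  1.000e-03]), 'force': array([0.25, 0.88, 0.17]), 'ft_torque': array([-0.003,  0.04 ,  0.038]), 'width': np.float64(1.001)}
scene [[0.019, 0.609, -0.793, 1.162], [1.0, 0.002, 0.025, 0.08], [0.017, -0.793, -0.609, 0.588], [0.0, 0.0, 0.0, 1.0]]
side [[-0.86, -0.376, 0.345, 0.279], [-0.511, 0.645, -0.568, 0.527], [-0.009, -0.665, -0.747, 0.658], [0.0, 0.0, 0.0, 1.0]]
wrist [[0.41, -0.87, -0.275, 0.331], [-0.912, -0.391, -0.122, -0.536], [-0.001, 0.301, -0.954, 0.386], [0.0, 0.0, 0.0, 1.0]]
```

View pics/scene0.png

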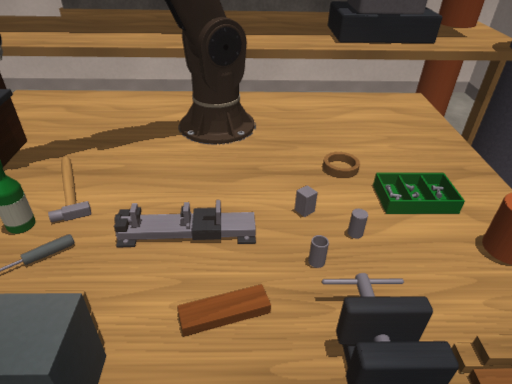

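View pics/side0.png

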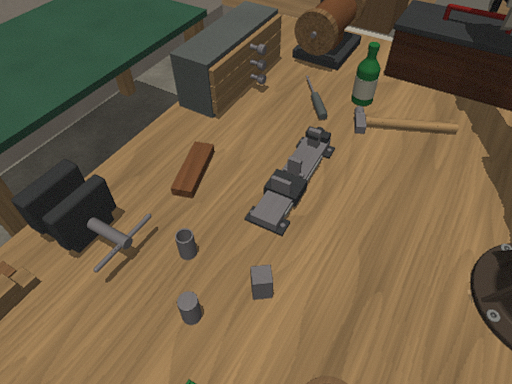

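View pics/wrist0.png

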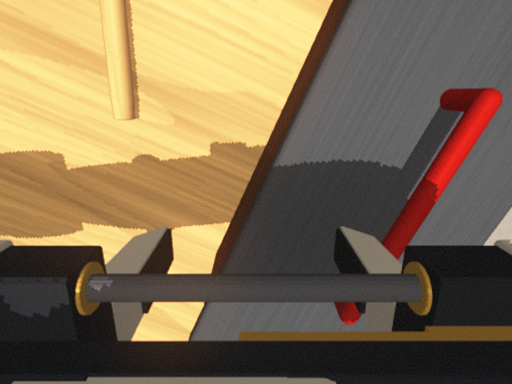

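The tube, open at the top, is at scene (318,252) and side (186,244). The rod is at scene (358,224), and the block is at (306,201). The caliper spans (117..256, 226), with its anvil on the left. Next I'll measure these from the clouds.

Run:
```python
from h import *
for n,boxes in {'scene':dict(tube=(300,232,336,272),rod=(344,206,372,242),block=(290,184,322,220),cal=(112,200,262,250)),'side':dict(tube=(172,226,200,262),rod=(174,288,206,328),block=(245,260,278,302),cal=(240,125,340,235))}.items():
    P=np.load(f'/tmp/{n}0.npy')
    for k,(a,b,c,e) in boxes.items():
        Q=P[b:e,a:c].reshape(-1,3);Q=Q[np.isfinite(Q[:,0])]
        if k!='cal':
            Q=Q[Q[:,2]>0.012]; t=Q[Q[:,2]>0.052]
            c0,r=cv2.minEnclosingCircle(t[:,:2].astype(np.float32))
            print(n,k,'zmax %.4f'%np.percentile(Q[:,2],98),'top bbox',t.min(0).round(4),t.max(0).round(4),'encl',np.round(c0,4),round(r,4),len(t))
        else:
            t=Q[(Q[:,2]>0.024)&(Q[:,2]<0.036)]
            print(n,'bed',cv2.minAreaRect(t[:,:2].astype(np.float32)),len(t),np.median(t[:,2]))
            t=Q[(Q[:,2]>0.066)];print(t[np.argsort(t[:,1])][::max(1,len(t)//25)].round(3))
    f=cv2.imread(f'pics/{n}0.png')
    a,b,c,e=boxes['cal'];cv2.imwrite(f'pics/{n}cal.png',cv2.resize(f[b-5:e+5,a-5:c+5],None,fx=4.9,fy=4.9,interpolation=2))
```

```text
scene tube zmax 0.0596 top bbox [0.5978 0.2184 0.052 ] [0.633  0.252  0.0608] encl [0.6154 0.2357] 0.0184 124
scene rod zmax 0.0607 top bbox [0.5108 0.3197 0.0521] [0.5484 0.353  0.0615] encl [0.5299 0.334 ] 0.0192 166
scene block zmax 0.0605 top bbox [0.4251 0.2078 0.052 ] [0.4739 0.2546 0.0616] encl [0.4494 0.2323] 0.0248 179
scene bed ((0.5247721076011658, -0.04033192992210388), (0.07739114761352539, 0.29899144172668457), 2.029548168182373) 1886 0.02888781975964344
[[ 0.516 -0.157  0.072]
 [ 0.524 -0.154  0.076]
 [ 0.514 -0.153  0.073]
 [ 0.539 -0.151  0.075]
 [ 0.534 -0.15   0.075]
 [ 0.53  -0.148  0.075]
 [ 0.54  -0.147  0.07 ]
 [ 0.543 -0.146  0.075]
 [ 0.513 -0.145  0.067]
 [ 0.527 -0.144  0.067]
 [ 0.54  -0.144  0.067]
 [ 0.527 -0.044  0.076]
 [ 0.521 -0.043  0.073]
 [ 0.534 -0.041  0.073]
 [ 0.536 -0.039  0.066]
 [ 0.521 -0.038  0.073]
 [ 0.515 -0.037  0.074]
 [ 0.527 -0.035  0.073]
 [ 0.538 -0.034  0.071]
 [ 0.531 -0.033  0.071]
 [ 0.542  0.025  0.068]
 [ 0.521  0.026  0.073]
 [ 0.54   0.027  0.072]
 [ 0.52   0.028  0.072]
 [ 0.54   0.029  0.075]
 [ 0.52   0.03   0.073]
 [ 
[... 463 characters left out ...]
256153107, 0.3014225363731384), 2.571833848953247) 1834 0.02824837555697507
[[ 0.533 -0.154  0.072]
 [ 0.534 -0.15   0.074]
 [ 0.512 -0.148  0.07 ]
 [ 0.532 -0.145  0.073]
 [ 0.526 -0.143  0.071]
 [ 0.533 -0.143  0.071]
 [ 0.53  -0.141  0.067]
 [ 0.517 -0.042  0.072]
 [ 0.508 -0.04   0.066]
 [ 0.51  -0.038  0.073]
 [ 0.521 -0.036  0.072]
 [ 0.522 -0.034  0.073]
 [ 0.514 -0.033  0.069]
 [ 0.536 -0.032  0.072]
 [ 0.533 -0.031  0.071]
 [ 0.524 -0.03   0.067]
 [ 0.525  0.028  0.071]
 [ 0.537  0.029  0.072]
 [ 0.529  0.03   0.072]
 [ 0.523  0.032  0.07 ]
 [ 0.518  0.033  0.071]
 [ 0.539  0.034  0.073]
 [ 0.501  0.035  0.073]
 [ 0.51   0.035  0.071]
 [ 0.531  0.036  0.073]
 [ 0.53   0.037  0.068]]
```

View pics/scenecal.png

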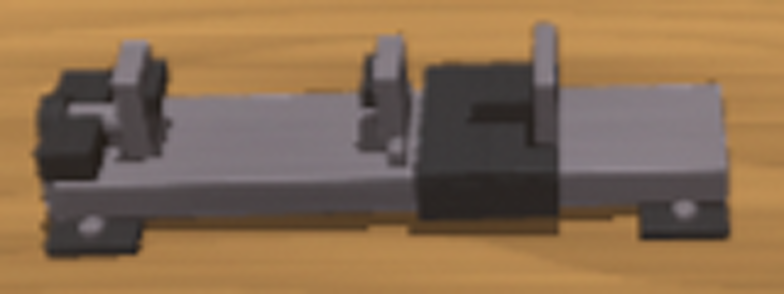

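View pics/sidecal.png

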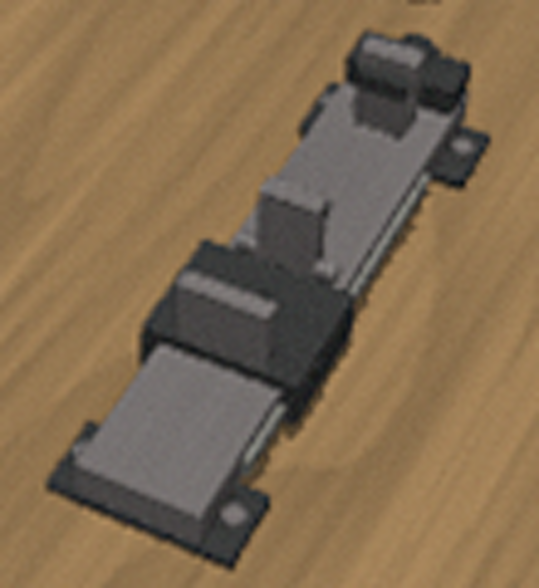

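{"method": "jog_arm", "body": {"increments": [{"slide": [32,-25,-5],"roll": -0.11,"gripper": 1},{"slide": [64,-50,-10],"roll": -0.22,"gripper": 1},{"slide": [96,-75,-15],"roll": -0.34,"gripper": 1},{"slide": [128,-100,-20],"roll": -0.45,"gripper": 1},{"slide": [160,-125,-24],"roll": -0.57,"gripper": 1},{"slide": [192,-150,-24],"roll": -0.69,"gripper": 1},{"slide": [224,-175,-24],"roll": -0.8,"gripper": 1},{"slide": [256,-200,-24],"roll": -0.92,"gripper": 1},{"slide": [288,-225,-24],"roll": -1.03,"gripper": 1},{"slide": [320,-250,-24],"roll": -1.15,"gripper": 1}]}}

```text
clock: 0.98
position: [0.4456, -0.2098, 0.2508]
ee_rot: [2.216, 2.227, -0.0]
force: [0.5, -0.4, 1.0]
width: 1.0
```

{"method": "jog_arm", "body": {"increments": [{"slide": [30,15,0],"roll": 0,"gripper": 1},{"slide": [60,30,0],"roll": 0,"gripper": 1},{"slide": [90,45,0],"roll": 0,"gripper": 1},{"slide": [120,60,0],"roll": 0,"gripper": 1},{"slide": [145,72,0],"roll": 0,"gripper": 1},{"slide": [155,80,0],"roll": 0,"gripper": 1},{"slide": [155,80,0],"roll": 0,"gripper": 1},{"slide": [155,80,0],"roll": 0,"gripper": 1},{"slide": [155,80,0],"roll": 0,"gripper": 1},{"slide": [155,80,0],"roll": 0,"gripper": 1}]}}

```text
clock: 1.82
position: [0.5247, -0.0584, 0.2505]
ee_rot: [2.224, 2.219, -0.002]
force: [-0.5, -0.9, 0.1]
width: 0.999
```

Run:
```python
from h import *
d=snap('wrist');print(np.round(d['s']['position'],4),np.round(d['C'],3).tolist(),np.array(d['intrinsics'])[0]);cv2.imwrite('pics/w1.png',d['frame']);P=cloud(d);np.save('/tmp/w1.npy',P)
np.savez('/tmp/w1c.npz',C=d['C'],K=d['intrinsics'])
```

```text
[ 0.5247 -0.0584  0.2505] [[1.0, -0.001, -0.0, 0.527], [-0.001, -0.953, -0.302, 0.024], [-0.0, 0.302, -0.953, 0.41], [0.0, 0.0, 0.0, 1.0]] [309.59839721   0.         253.26875388]
```

View pics/w1.png

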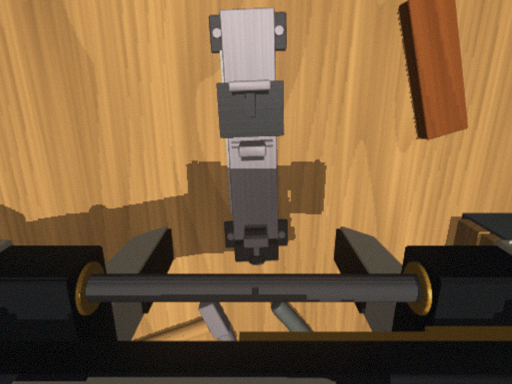

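The wrist view shows the whole caliper. The tab is at (249,86), the jaw at (252,148), and the anvil near (256,240). I'll fit the bed edges next.

Run:
```python
from h import *
P=np.load('/tmp/w1.npy');f=cv2.imread('pics/w1.png')
Q=P[5:265,200:300].reshape(-1,3)
Q=Q[np.isfinite(Q[:,0])]
b=Q[(abs(Q[:,2]-.03)<.005)]
print('bed z',np.median(b[:,2]))
rows=[]
for y0 in np.arange(-.14,.12,.01):
    m=b[(abs(b[:,1]-y0)<.005)]
    if len(m)>15: 
        lo,hi=m[:,0].min(),m[:,0].max(); 
        rows.append((y0,lo,hi))
rows=np.array(rows);print(rows.round(4))
ok=abs(rows[:,2]-rows[:,1]-.06)<.006
p=np.polyfit(rows[ok,0],rows[ok,1:].mean(1),1);print('centre line x = p0*y+p1',p)
print('y range',b[:,1].min(),b[:,1].max())
t=Q[Q[:,2]>.06]
h=np.histogram(t[:,1],bins=np.arange(-.2,.1,.004));
for n,e in zip(*h):
    if n: 
        m=t[(t[:,1]>=e)&(t[:,1]<e+.004)];print(round(e,3),n,m[:,0].min().round(3),m[:,0].max().round(3),'z',np.percentile(m[:,2],[5,50,95]).round(3))
cv2.imwrite('pics/w1c.png',cv2.resize(f[70:270,190:310],None,fx=3,fy=3,interpolation=2))
```

```text
bed z 0.031541739147661896
[[-0.14    0.4992  0.5579]
 [-0.13    0.4966  0.5576]
 [-0.12    0.4955  0.5574]
 [-0.11    0.4956  0.5571]
 [-0.1     0.4947  0.557 ]
 [-0.09    0.4948  0.5568]
 [-0.08    0.4939  0.5567]
 [-0.07    0.4941  0.5564]
 [-0.06    0.4944  0.5548]
 [-0.05    0.4933  0.5547]
 [-0.04    0.4924  0.5544]
 [-0.03    0.4926  0.5542]
 [ 0.04    0.4898  0.5516]
 [ 0.05    0.489   0.5514]
 [ 0.06    0.4893  0.5513]
 [ 0.07    0.4885  0.5511]
 [ 0.08    0.4906  0.5498]
 [ 0.09    0.4907  0.5496]
 [ 0.1     0.4898  0.5494]
 [ 0.11    0.4903  0.5492]]
centre line x = p0*y+p1 [-0.03391082  0.5226303 ]
y range -0.1686845669039242 0.11173992763245794
-0.156 23 0.515 0.543 z [0.076 0.076 0.077]
-0.152 72 0.515 0.544 z [0.076 0.076 0.077]
-0.148 75 0.515 0.544 z [0.075 0.077 0.077]
-0.144 156 0.515 0.544 z [0.066 0.072 0.077]
-0.14 91 0.516 0.542 z [0.062 0.066 0.068]
-0.136 25 0.525 0.542 z [0.061 0.064 0.068]
-0.052 27 0.513 0.537 z [0.066 0.067 0.067]
-0.048 60 0.513 0.537 z [0.065 0.066 0.068]
-0.044 63 0.511 0.539 z [0.075 0.077 0.078]
-0.04 107 0.511 0.539 z [0.075 0.076 0.078]
-0.036 96 0.511 0.54 z [0.075 0.076 0.078]
-0.032 82 0.512 0.539 z [0.061 0.071 0.076]
0.024 105 0.501 0.544 z [0.074 0.075 0.076]
0.028 170 0.5 0.544 z [0.074 0.076 0.077]
0.032 154 0.501 0.544 z [0.074 0.075 0.077]
0.036 2 0.541 0.542 z [0.073 0.074 0.074]
```

View pics/w1c.png

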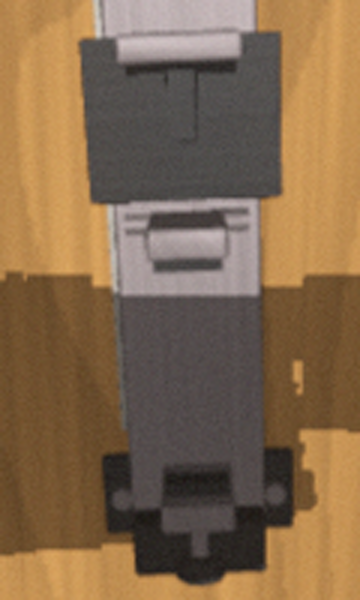

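{"method": "jog_arm", "body": {"increments": [{"slide": [34,10,0],"roll": 0,"gripper": 1},{"slide": [70,20,0],"roll": 0,"gripper": 1},{"slide": [106,32,10],"roll": 0,"gripper": 1},{"slide": [142,43,20],"roll": 0,"gripper": 1},{"slide": [178,54,40],"roll": 0,"gripper": 1},{"slide": [212,65,60],"roll": 0,"gripper": 1},{"slide": [245,75,80],"roll": 0,"gripper": 1},{"slide": [275,84,95],"roll": 0,"gripper": 1},{"slide": [293,90,100],"roll": 0,"gripper": 1},{"slide": [293,90,100],"roll": 0,"gripper": 1}]}}

```text
clock: 2.7
position: [0.6143, 0.2405, 0.1486]
ee_rot: [-2.215, -2.224, 0.001]
force: [-0.9, 0.2, 0.4]
width: 0.999
```

Run:
```python
from h import *
d=snap('wrist');print(d['s']['position'].round(4));cv2.imwrite('pics/w2.png',d['frame']);P=cloud(d)
Q=P.reshape(-1,3);Q=Q[(abs(Q[:,0]-.615)<.035)&(abs(Q[:,1]-.236)<.035)&(Q[:,2]>.05)&(Q[:,2]<.068)].astype(np.float32)
print(len(Q),np.median(Q[:,2]),cv2.minEnclosingCircle(np.ascontiguousarray(Q[:,:2])))
```

```text
[0.6143 0.2405 0.1486]
669 0.060770545 ((0.6169100403785706, 0.23771463334560394), 0.017630400136113167)
```

View pics/w2.png

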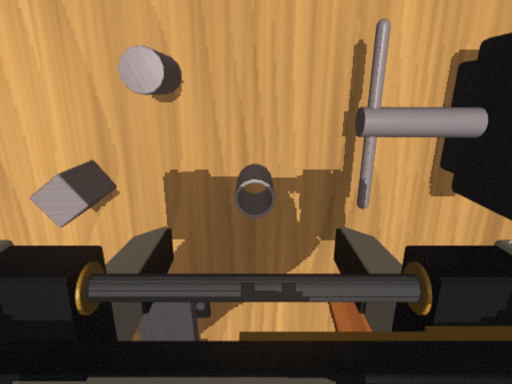

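The wrist view shows the hollow tube at (256,195), centred between the fingers. The rod is at (145,70) and the block at (70,190), both clear. I'll descend and grip.

{"method": "jog_arm", "body": {"increments": [{"slide": [-3,2,20],"roll": 0,"gripper": 1},{"slide": [-3,2,45],"roll": 0,"gripper": 1},{"slide": [-3,2,70],"roll": 0,"gripper": 1},{"slide": [-3,2,95],"roll": 0,"gripper": 1},{"slide": [-3,2,115],"roll": 0,"gripper": 1},{"slide": [-3,2,124],"roll": 0,"gripper": 1},{"slide": [-3,2,126],"roll": 0,"gripper": 1},{"slide": [-3,2,126],"roll": 0,"gripper": 1},{"slide": [-3,2,126],"roll": 0,"gripper": 1},{"slide": [-3,2,126],"roll": 0,"gripper": 0.7}], "newtons": 20}}

```text
clock: 3.58
position: [0.6184, 0.2336, 0.0264]
ee_rot: [2.221, 2.22, 0.004]
force: [-0.4, -0.4, -0.6]
width: 0.964
```

{"method": "jog_arm", "body": {"increments": [{"slide": [0,0,0],"roll": 0,"gripper": 0.45},{"slide": [0,0,0],"roll": 0,"gripper": 0.2},{"slide": [0,0,0],"roll": 0,"gripper": 0.2},{"slide": [0,0,0],"roll": 0,"gripper": 0.2},{"slide": [0,0,0],"roll": 0,"gripper": 0.2},{"slide": [0,0,0],"roll": 0,"gripper": 0.2},{"slide": [0,0,0],"roll": 0,"gripper": 0.2},{"slide": [0,0,0],"roll": 0,"gripper": 0.2},{"slide": [0,0,0],"roll": 0,"gripper": 0.2},{"slide": [0,0,0],"roll": 0,"gripper": 0.2}]}}

```text
clock: 4.42
position: [0.6172, 0.2334, 0.0246]
ee_rot: [-2.221, -2.221, 0.0]
force: [-1.2, 0.2, 0.7]
width: 0.383
```

Run:
```python
from h import *
s=arm.observe();print(s['position'].round(4),Ro.from_rotvec(s['ee_rot']).as_matrix().round(3).tolist(),s['force'].round(2),s['width'])
```

```text
[0.6172 0.2334 0.0246] [[0.0, 1.0, -0.0], [1.0, -0.0, -0.0], [-0.0, -0.0, -1.0]] [-1.22  0.18  0.67] 0.38309735546727997
```

{"method": "jog_arm", "body": {"increments": [{"slide": [0,0,-10],"roll": 0,"gripper": 0.2},{"slide": [0,0,-35],"roll": 0,"gripper": 0.2},{"slide": [0,0,-65],"roll": 0,"gripper": 0.2},{"slide": [-5,0,-95],"roll": 0,"gripper": 0.2},{"slide": [-25,-6,-120],"roll": 0,"gripper": 0.2},{"slide": [-55,-14,-135],"roll": 0,"gripper": 0.2},{"slide": [-90,-23,-135],"roll": 0,"gripper": 0.2},{"slide": [-125,-32,-135],"roll": 0,"gripper": 0.2},{"slide": [-160,-40,-135],"roll": 0,"gripper": 0.2},{"slide": [-195,-50,-135],"roll": 0,"gripper": 0.2}]}}

```text
clock: 5.25
position: [0.567, 0.0368, 0.1606]
ee_rot: [2.221, 2.221, 0.001]
force: [0.6, -0.8, -1.8]
width: 0.386
```

{"method": "jog_arm", "body": {"increments": [{"slide": [-35,-9,0],"roll": 0,"gripper": 0.2},{"slide": [-70,-18,0],"roll": 0,"gripper": 0.2},{"slide": [-105,-27,0],"roll": 0,"gripper": 0.2},{"slide": [-130,-33,0],"roll": 0,"gripper": 0.2},{"slide": [-148,-38,0],"roll": 0,"gripper": 0.2},{"slide": [-155,-39,0],"roll": 0,"gripper": 0.2},{"slide": [-155,-39,0],"roll": 0,"gripper": 0.2},{"slide": [-155,-39,0],"roll": 0,"gripper": 0.2},{"slide": [-155,-39,0],"roll": 0,"gripper": 0.2},{"slide": [-155,-39,0],"roll": 0,"gripper": 0.2}]}}

```text
clock: 6.08
position: [0.5288, -0.1146, 0.1599]
ee_rot: [-2.218, -2.224, -0.001]
force: [-0.1, 0.3, -1.5]
width: 0.382
```

Run:
```python
from h import *
s=arm.observe();print(s['position'].round(4),Ro.from_rotvec(s['ee_rot']).as_matrix().round(3).tolist(),s['force'].round(2),s['width'])
for n in ['scene','wrist','side']:
    d=snap(n);f=d['frame'];P=cloud(d);Q=P.reshape(-1,3);p=d['s']['position']
    Q=Q[np.isfinite(Q[:,0])]
    # tube below finger tips
    m=Q[(abs(Q[:,0]-p[0])<.03)&(abs(Q[:,1]-p[1]-.004)<.03)&(Q[:,2]>p[2]-.04)&(Q[:,2]<p[2]-.005)]
    if len(m): print(n,len(m),m.min(0).round(4),m.max(0).round(4))
    if n=='wrist': cv2.imwrite('pics/w3.png',f)
    if n=='scene': cv2.imwrite('pics/s3.png',cv2.resize(f[120:260,100:280],None,fx=4,fy=4,interpolation=2))
    if n=='side': cv2.imwrite('pics/d3.png',cv2.resize(f[60:240,230:370],None,fx=3.3,fy=3.3,interpolation=2))
```

```text
[ 0.5288 -0.1146  0.1599] [[-0.003, 1.0, 0.0], [1.0, 0.003, 0.001], [0.001, 0.0, -1.0]] [-0.13  0.32 -1.51] 0.381552242472679
scene 144 [ 0.5265 -0.129   0.1341] [ 0.5477 -0.0951  0.1544]
wrist 732 [ 0.5133 -0.1258  0.1363] [ 0.5462 -0.093   0.1548]
side 133 [ 0.5111 -0.1146  0.1329] [ 0.5442 -0.0925  0.1547]
```

View pics/s3.png

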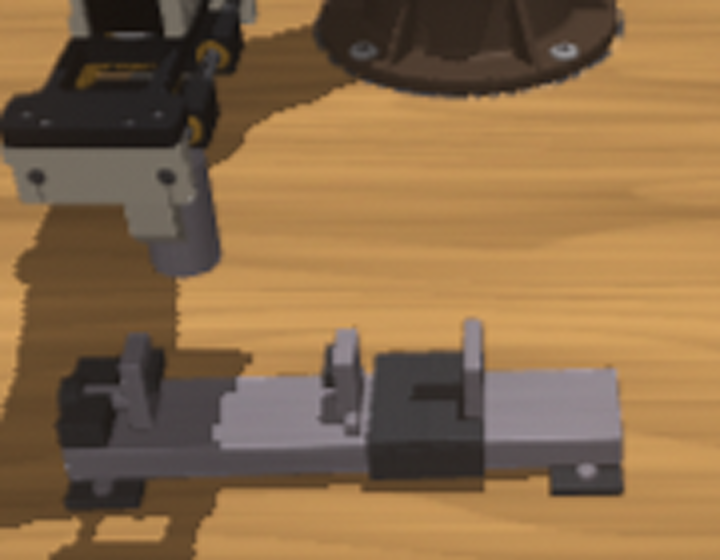

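View pics/w3.png

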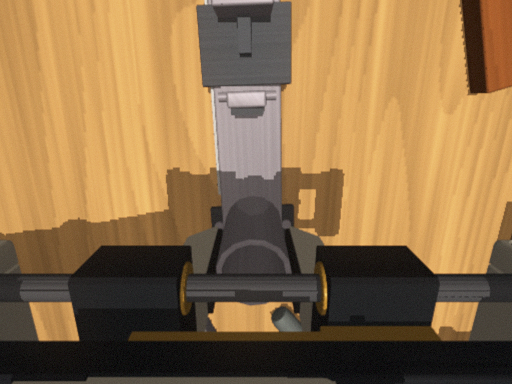

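View pics/d3.png

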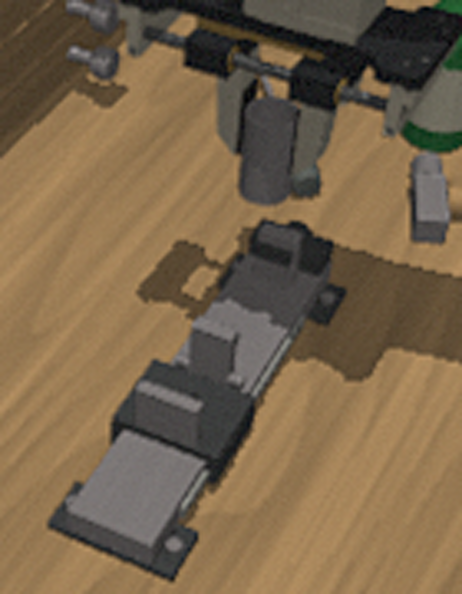

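Run:
```python
from h import *
for n in ['scene','side']:
    d=snap(n);Q=cloud(d).reshape(-1,3);Q=Q[np.isfinite(Q[:,0])];p=d['s']['position']
    m=Q[(abs(Q[:,0]-p[0])<.12)&(Q[:,2]>.12)&(Q[:,2]<.3)]
    for lo in np.arange(-.06,.06,.01):
        k=m[(m[:,1]>p[1]+lo)&(m[:,1]<p[1]+lo+.01)]
        if len(k): print(n,round(lo,3),'lowest above TCP',(k[:,2].min()-p[2]).round(4),k[k[:,2].argmin()].round(3))
```

```text
scene -0.04 lowest above TCP 0.0647 [ 0.614 -0.152  0.224]
scene -0.03 lowest above TCP 0.0649 [ 0.615 -0.136  0.225]
scene -0.02 lowest above TCP -0.0262 [ 0.539 -0.127  0.134]
scene -0.01 lowest above TCP -0.0238 [ 0.545 -0.121  0.136]
scene 0.0 lowest above TCP -0.0251 [ 0.543 -0.11   0.135]
scene 0.01 lowest above TCP -0.025 [ 0.54  -0.1    0.135]
scene 0.02 lowest above TCP 0.0652 [ 0.448 -0.087  0.225]
scene 0.03 lowest above TCP 0.0645 [ 0.447 -0.085  0.224]
side -0.04 lowest above TCP 0.0663 [ 0.442 -0.148  0.226]
side -0.03 lowest above TCP 0.065 [ 0.609 -0.136  0.225]
side -0.02 lowest above TCP 0.0166 [ 0.529 -0.126  0.176]
side -0.01 lowest above TCP 0.0122 [ 0.494 -0.125  0.172]
side 0.0 lowest above TCP -0.0249 [ 0.512 -0.108  0.135]
side 0.01 lowest above TCP -0.0264 [ 0.519 -0.099  0.133]
side 0.02 lowest above TCP -0.0255 [ 0.529 -0.095  0.134]
side 0.03 lowest above TCP 0.0647 [ 0.608 -0.08   0.224]
side 0.04 lowest above TCP 0.089 [ 0.446 -0.076  0.249]
```

{"method": "jog_arm", "body": {"increments": [{"slide": [-3,-1,20],"roll": 0,"gripper": 0.2},{"slide": [-3,-1,45],"roll": 0,"gripper": 0.2},{"slide": [-3,-1,65],"roll": 0,"gripper": 0.2},{"slide": [-3,-1,80],"roll": 0,"gripper": 0.2},{"slide": [-3,-1,91],"roll": 0,"gripper": 0.2},{"slide": [-3,-1,98],"roll": 0,"gripper": 0.2},{"slide": [-3,-1,102],"roll": 0,"gripper": 0.2},{"slide": [-3,-1,103],"roll": 0,"gripper": 0.2},{"slide": [-3,-1,103],"roll": 0,"gripper": 0.2},{"slide": [-3,-1,103],"roll": 0,"gripper": 0.2}]}}

```text
clock: 7.17
position: [0.5279, -0.1196, 0.0575]
ee_rot: [2.221, 2.221, 0.001]
force: [0.9, -0.4, 0.1]
width: 0.382
```

{"method": "jog_arm", "body": {"increments": [{"slide": [0,0,0],"roll": 0,"gripper": 0.2},{"slide": [0,0,0.3],"roll": 0,"gripper": 0.2},{"slide": [0,0,0.6],"roll": 0,"gripper": 0.2},{"slide": [0,0,0.9],"roll": 0,"gripper": 0.2},{"slide": [0,0,1.2],"roll": 0,"gripper": 0.2},{"slide": [0,0,1.5],"roll": 0,"gripper": 0.2},{"slide": [0,0,1.5],"roll": 0,"gripper": 0.2},{"slide": [0,0,1.5],"roll": 0,"gripper": 0.2},{"slide": [0,0,1.5],"roll": 0,"gripper": 0.2},{"slide": [0,0,1.5],"roll": 0,"gripper": 0.2}]}}

```text
clock: 8.0
position: [0.5273, -0.1196, 0.0552]
ee_rot: [2.222, 2.221, -0.0]
force: [0.1, 0.7, -1.1]
width: 0.383
```

{"method": "jog_arm", "body": {"increments": [{"slide": [0,0,0.3],"roll": 0,"gripper": 0.2},{"slide": [0,0,0.6],"roll": 0,"gripper": 0.2},{"slide": [0,0,0.6],"roll": 0,"gripper": 0.2},{"slide": [0,0,0.6],"roll": 0,"gripper": 0.2},{"slide": [0,0,0.6],"roll": 0,"gripper": 0.4},{"slide": [0,0,0.6],"roll": 0,"gripper": 0.44},{"slide": [0,0,0.6],"roll": 0,"gripper": 0.5},{"slide": [0,0,0.6],"roll": 0,"gripper": 0.6},{"slide": [0,0,0.6],"roll": 0,"gripper": 0.7},{"slide": [0,0,0.6],"roll": 0,"gripper": 0.7}]}}

```text
clock: 8.83
position: [0.5273, -0.1196, 0.0547]
ee_rot: [2.221, 2.221, 0.0]
force: [-0.2, 0.7, 0.3]
width: 0.663
```

Run:
```python
from h import *
s=arm.observe();print(s['position'].round(4),s['force'].round(2),s['width'])
for n in ['scene','side']:
    d=snap(n);f=d['frame']
    if n=='scene': cv2.imwrite('pics/s4.png',cv2.resize(f[120:260,100:280],None,fx=4,fy=4,interpolation=2))
    if n=='side': cv2.imwrite('pics/d4.png',cv2.resize(f[60:240,230:370],None,fx=3.3,fy=3.3,interpolation=2))
```

```text
[ 0.5273 -0.1196  0.0547] [-0.23  0.68  0.26] 0.6631201709986689
```

View pics/s4.png

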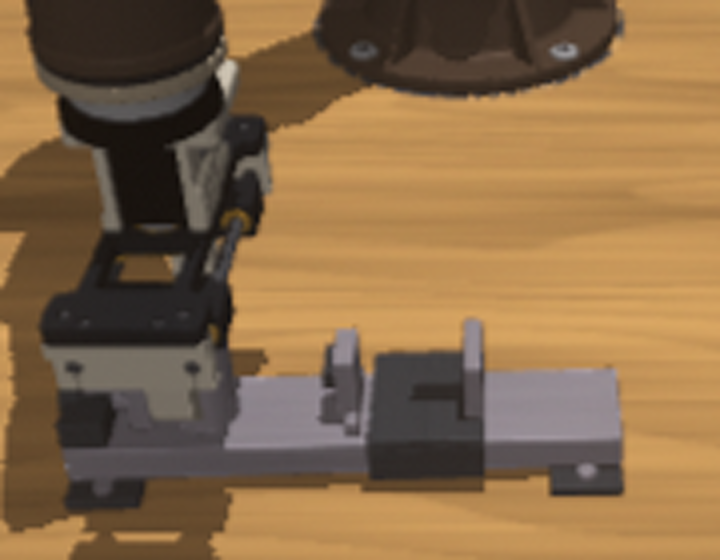

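View pics/d4.png

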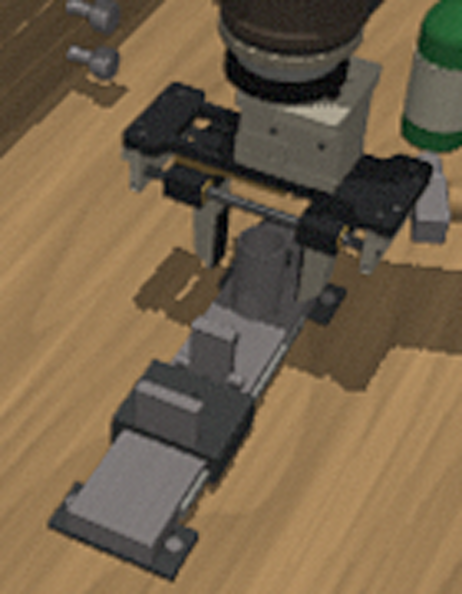

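{"method": "jog_arm", "body": {"increments": [{"slide": [0,0,-3],"roll": 0,"gripper": 0.8},{"slide": [0,0,-12],"roll": 0,"gripper": 0.8},{"slide": [0,0,-30],"roll": 0,"gripper": 0.8},{"slide": [0,0,-55],"roll": 0,"gripper": 0.8},{"slide": [0,0,-80],"roll": 0,"gripper": 0.8},{"slide": [10,0,-100],"roll": 0,"gripper": 0.8},{"slide": [40,-1,-105],"roll": 0,"gripper": 0.4},{"slide": [75,-3,-105],"roll": 0,"gripper": 0},{"slide": [110,-4,-105],"roll": 0,"gripper": 0},{"slide": [145,-5,-105],"roll": 0,"gripper": 0}]}}

```text
clock: 9.77
position: [0.5222, 0.0267, 0.1609]
ee_rot: [2.222, 2.22, 0.001]
force: [1.4, 0.5, -0.7]
width: 0.56
```

{"method": "jog_arm", "body": {"increments": [{"slide": [30,-1,0],"roll": 0.03,"gripper": 0},{"slide": [48,-1,0],"roll": 0.03,"gripper": 0},{"slide": [55,-1,0],"roll": -0.03,"gripper": 0},{"slide": [55,-1,0],"roll": -0.03,"gripper": 0},{"slide": [55,-1,0],"roll": -0.03,"gripper": 0},{"slide": [55,-1,0],"roll": -0.03,"gripper": 0},{"slide": [55,-1,0],"roll": -0.03,"gripper": 0},{"slide": [55,-1,0],"roll": -0.03,"gripper": 0},{"slide": [55,-1,0],"roll": -0.03,"gripper": 0},{"slide": [55,-1,0],"roll": -0.03,"gripper": 0}]}}

```text
clock: 10.6
position: [0.5213, 0.0799, 0.1596]
ee_rot: [2.189, 2.253, -0.0]
force: [-0.4, 0.2, 1.7]
width: 0.005
```

Run:
```python
from h import *
s=arm.observe();print(s['position'].round(4),Ro.from_rotvec(s['ee_rot']).as_matrix().round(3).tolist(),s['force'].round(2),s['width'])
for n in ['scene','side']:
    d=snap(n);f=d['frame'];Q=cloud(d).reshape(-1,3)
    m=Q[(abs(Q[:,0]-.527)<.03)&(Q[:,1]>-.17)&(Q[:,1]<-.08)&(Q[:,2]>.08)&(Q[:,2]<.1)]
    print(n,m.min(0).round(4),m.max(0).round(4),np.median(m[:,2]),cv2.minEnclosingCircle(np.ascontiguousarray(m[m[:,2]>.084][:,:2].astype(np.float32))))
    if n=='scene': cv2.imwrite('pics/s5.png',cv2.resize(f[120:260,100:280],None,fx=4,fy=4,interpolation=2))
    if n=='side': cv2.imwrite('pics/d5.png',cv2.resize(f[60:240,230:370],None,fx=3.3,fy=3.3,interpolation=2))
```

```text
[0.5213 0.0799 0.1596] [[-0.029, 1.0, -0.0], [1.0, 0.029, -0.0], [-0.0, -0.0, -1.0]] [-0.4   0.23  1.71] 0.005179713711131357
scene [ 0.5116 -0.1345  0.0801] [ 0.5465 -0.0994  0.0905] 0.0864211432511105 ((0.5280768871307373, -0.11688807606697083), 0.01865350641310215)Traceback (most recent call last):
  File "<stdin>", line 6, in <module>
    return umr_minimum(a, axis, None, out, keepdims, initial, where)
ValueError: zero-size array to reduction operation minimum which has no identity
```

View pics/s5.png

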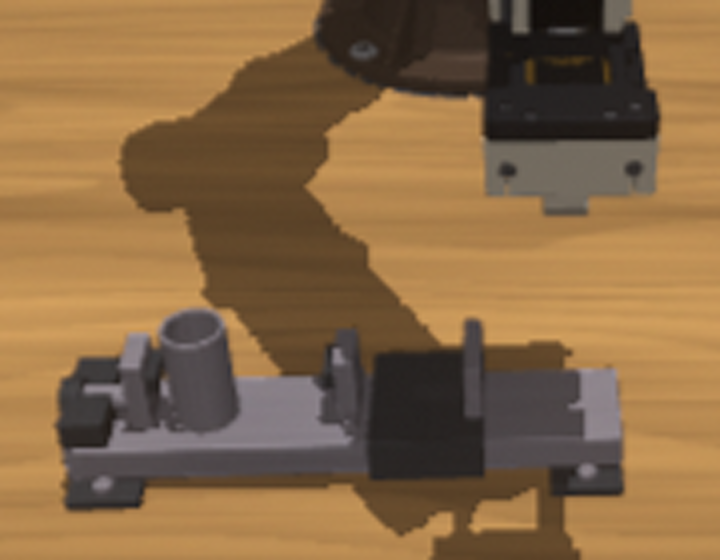

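The tube stands upright near the anvil, with its rim at zoom (193,325) and its centre at about (0.528,-0.117). Now I'll go down behind the tab.

{"method": "jog_arm", "body": {"increments": [{"slide": [0,0,20],"roll": 0,"gripper": 0},{"slide": [0,0,45],"roll": 0,"gripper": 0},{"slide": [0,0,70],"roll": 0,"gripper": 0},{"slide": [0,0,90],"roll": 0,"gripper": 0},{"slide": [0,0,102],"roll": 0,"gripper": 0},{"slide": [0,0,107],"roll": 0,"gripper": 0},{"slide": [-6,0,109],"roll": 0,"gripper": 0},{"slide": [-13,0,109],"roll": 0,"gripper": 0},{"slide": [-20,0,109],"roll": 0,"gripper": 0},{"slide": [-24,0,109],"roll": 0,"gripper": 0}]}}

```text
clock: 11.53
position: [0.5227, 0.0547, 0.0514]
ee_rot: [2.189, 2.252, 0.001]
force: [-0.2, -1.4, 0.7]
width: 0.006
```

Run:
```python
from h import *
s=arm.observe();print(s['position'].round(4),Ro.from_rotvec(s['ee_rot']).as_matrix().round(3).tolist(),s['force'].round(2),s['width'])
d=snap('side');f=d['frame'];cv2.imwrite('pics/d6.png',cv2.resize(f[60:240,230:370],None,fx=3.3,fy=3.3,interpolation=2))
d=snap('wrist');cv2.imwrite('pics/w6.png',d['frame'])
```

```text
[0.5227 0.0547 0.0514] [[-0.028, 1.0, 0.001], [1.0, 0.028, -0.001], [-0.001, 0.001, -1.0]] [-0.22 -1.38  0.67] 0.005997746305722591
```

View pics/d6.png

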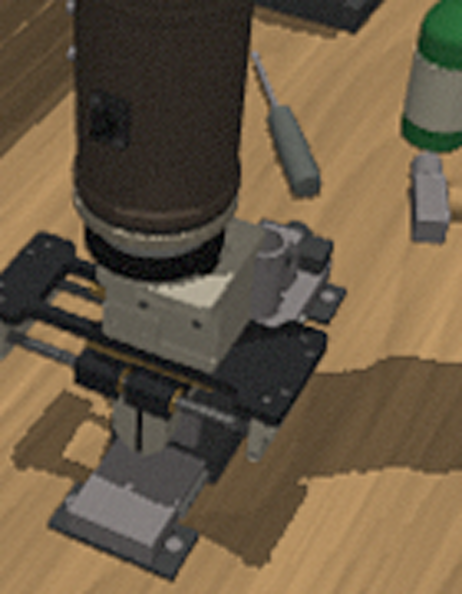

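View pics/w6.png

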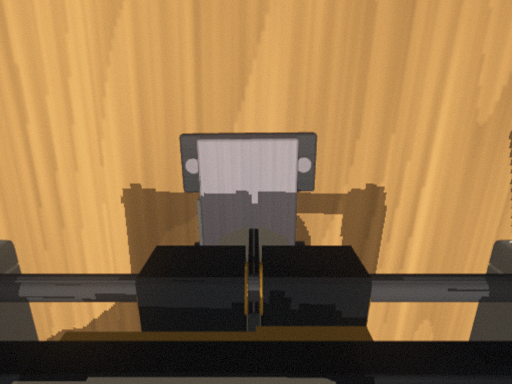

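{"method": "jog_arm", "body": {"increments": [{"slide": [-3,0,0],"roll": 0,"gripper": 0},{"slide": [-6,0,0],"roll": 0,"gripper": 0},{"slide": [-9,0,0],"roll": 0,"gripper": 0},{"slide": [-13,0,0],"roll": 0,"gripper": 0},{"slide": [-17,0,0],"roll": 0,"gripper": 0},{"slide": [-21,0,0],"roll": 0,"gripper": 0},{"slide": [-25,0,0],"roll": 0,"gripper": 0},{"slide": [-29,0,0],"roll": 0,"gripper": 0},{"slide": [-33,0,0],"roll": 0,"gripper": 0},{"slide": [-36,0,0],"roll": 0,"gripper": 0}]}}

```text
clock: 12.47
position: [0.5233, 0.0199, 0.0507]
ee_rot: [2.188, 2.254, 0.0]
force: [0.7, 4.5, 2.0]
width: 0.007
```

```bash
cat > chk.py <<'E'
from h import *
import sys
s=arm.observe();print(s['position'].round(4),s['force'].round(2),s['clock'])
F=[]
for i in range(int(sys.argv[2]) if len(sys.argv)>2 else 1):
    d=snap('scene');F.append(arm.observe()['force'])
print('mean F',np.mean(F,0).round(2),np.std(F,0).round(2))
f=d['frame'];Q=cloud(d).reshape(-1,3);Q=Q[(abs(Q[:,0]-.527)<.04)]
m=Q[(Q[:,1]>-.17)&(Q[:,1]<-.08)&(Q[:,2]>.083)&(Q[:,2]<.1)]
print('tube',cv2.minEnclosingCircle(np.ascontiguousarray(m[:,:2].astype(np.float32))))
m=Q[(Q[:,2]>.066)&(Q[:,2]<.08)]
h=np.histogram(m[:,1],bins=np.arange(-.16,.06,.004));print([(round(e,3),int(n)) for n,e in zip(*h) if n])
cv2.imwrite(f'pics/{sys.argv[1]}.png',cv2.resize(f[180:260,100:260],None,fx=5,fy=5,interpolation=2))
E
python3 chk.py s7 3
```

```text
[0.5233 0.0199 0.0507] [0.73 4.52 1.97] 12.4667
mean F [0.16 0.8  0.5 ] [0.38 1.24 1.23]
tube ((0.5280008316040039, -0.11774614453315735), 0.01847819797694683)
[(np.float64(-0.156), 19), (np.float64(-0.152), 21), (np.float64(-0.148), 28), (np.float64(-0.144), 6), (np.float64(-0.136), 2), (np.float64(-0.132), 15), (np.float64(-0.128), 21), (np.float64(-0.124), 19), (np.float64(-0.12), 19), (np.float64(-0.116), 13), (np.float64(-0.112), 15), (np.float64(-0.108), 14), (np.float64(-0.104), 16), (np.float64(-0.1), 1), (np.float64(-0.072), 21), (np.float64(-0.068), 19), (np.float64(-0.064), 27), (np.float64(-0.06), 3)]
```

View pics/s7.png

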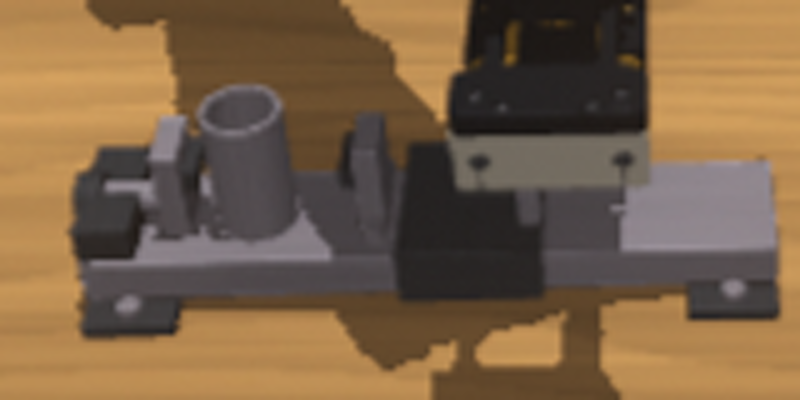

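{"method": "jog_arm", "body": {"increments": [{"slide": [-2,0,0],"roll": 0,"gripper": 0},{"slide": [-4,0,0],"roll": 0,"gripper": 0},{"slide": [-6,0,0],"roll": 0,"gripper": 0},{"slide": [-8,0,0],"roll": 0,"gripper": 0},{"slide": [-10,0,0],"roll": 0,"gripper": 0},{"slide": [-12,0,0],"roll": 0,"gripper": 0},{"slide": [-13,0,0],"roll": 0,"gripper": 0},{"slide": [-14,0,0],"roll": 0,"gripper": 0},{"slide": [-15,0,0],"roll": 0,"gripper": 0},{"slide": [-16,0,0],"roll": 0,"gripper": 0}]}}

```text
clock: 13.45
position: [0.5234, 0.0044, 0.0505]
ee_rot: [-2.188, -2.254, 0.0]
force: [-0.8, 2.6, -2.0]
width: 0.002
```

```bash
python3 chk.py s8 4
```

```text
[0.5234 0.0044 0.0505] [-0.77  2.62 -1.97] 13.45
mean F [-1.02  1.49 -1.31] [0.46 0.74 0.61]
tube ((0.5282472372055054, -0.11594676971435547), 0.019835010170936584)
[(np.float64(-0.16), 1), (np.float64(-0.156), 17), (np.float64(-0.152), 21), (np.float64(-0.148), 26), (np.float64(-0.144), 10), (np.float64(-0.136), 3), (np.float64(-0.132), 15), (np.float64(-0.128), 18), (np.float64(-0.124), 19), (np.float64(-0.12), 17), (np.float64(-0.116), 17), (np.float64(-0.112), 14), (np.float64(-0.108), 13), (np.float64(-0.104), 16), (np.float64(-0.088), 14), (np.float64(-0.084), 22), (np.float64(-0.08), 23), (np.float64(-0.076), 10)]
```

View pics/s8.png

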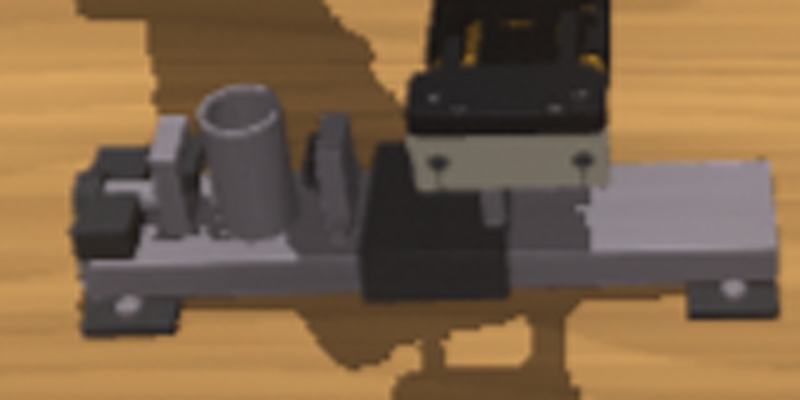

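{"method": "jog_arm", "body": {"increments": [{"slide": [-0.4,0,0],"roll": 0,"gripper": 0},{"slide": [-0.8,0,0],"roll": 0,"gripper": 0},{"slide": [-1.2,0,0],"roll": 0,"gripper": 0},{"slide": [-1.6,0,0],"roll": 0,"gripper": 0},{"slide": [-2,0,0],"roll": 0,"gripper": 0},{"slide": [-2.4,0,0],"roll": 0,"gripper": 0},{"slide": [-2.8,0,0],"roll": 0,"gripper": 0},{"slide": [-3.2,0,0],"roll": 0,"gripper": 0},{"slide": [-3.6,0,0],"roll": 0,"gripper": 0},{"slide": [-4,0,0],"roll": 0,"gripper": 0}]}}

```text
clock: 14.48
position: [0.5238, 0.0004, 0.0507]
ee_rot: [2.188, 2.254, 0.0]
force: [-1.9, 2.3, -0.3]
width: 0.006
```

```bash
python3 chk.py s9 4
```

```text
[5.238e-01 4.000e-04 5.070e-02] [-1.93  2.3  -0.33] 14.4833
mean F [-1.75  2.51  0.68] [0.16 0.28 0.3 ]
tube ((0.528157114982605, -0.1175677478313446), 0.017979003489017487)
[(np.float64(-0.16), 1), (np.float64(-0.156), 16), (np.float64(-0.152), 23), (np.float64(-0.148), 28), (np.float64(-0.144), 5), (np.float64(-0.136), 2), (np.float64(-0.132), 18), (np.float64(-0.128), 16), (np.float64(-0.124), 22), (np.float64(-0.12), 18), (np.float64(-0.116), 16), (np.float64(-0.112), 15), (np.float64(-0.108), 11), (np.float64(-0.104), 18), (np.float64(-0.1), 3), (np.float64(-0.096), 1), (np.float64(-0.092), 12), (np.float64(-0.088), 23), (np.float64(-0.084), 24), (np.float64(-0.08), 12)]
```

View pics/s9.png

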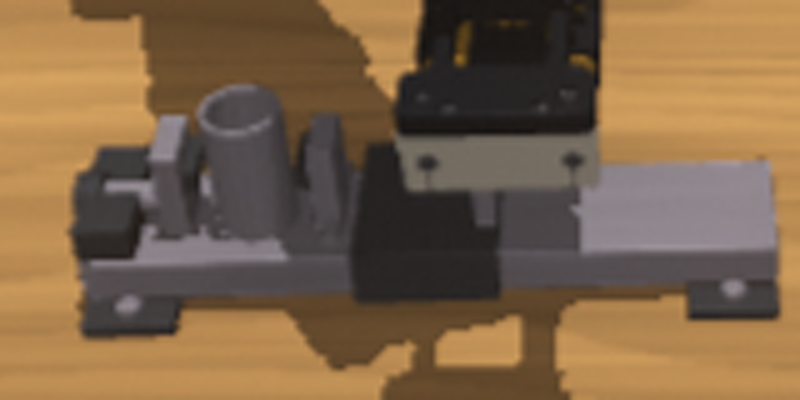

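{"method": "jog_arm", "body": {"increments": [{"slide": [-0.2,0,0],"roll": 0,"gripper": 0},{"slide": [-0.4,0,0],"roll": 0,"gripper": 0},{"slide": [-0.6,0,0],"roll": 0,"gripper": 0},{"slide": [-0.8,0,0],"roll": 0,"gripper": 0},{"slide": [-1,0,0],"roll": 0,"gripper": 0},{"slide": [-1.2,0,0],"roll": 0,"gripper": 0},{"slide": [-1.4,0,0],"roll": 0,"gripper": 0},{"slide": [-1.6,0,0],"roll": 0,"gripper": 0},{"slide": [-1.8,0,0],"roll": 0,"gripper": 0},{"slide": [-2,0,0],"roll": 0,"gripper": 0}]}}

```text
clock: 15.52
position: [0.5238, -0.0016, 0.0506]
ee_rot: [2.188, 2.254, 0.0]
force: [-1.4, 3.1, 1.1]
width: 0.007
```

```bash
python3 chk.py s10 4
```

```text
[ 0.5238 -0.0016  0.0506] [-1.41  3.08  1.14] 15.5167
mean F [-1.47  2.75  1.21] [0.22 0.25 0.34]
tube ((0.527967631816864, -0.11645582318305969), 0.01837836019694805)
[(np.float64(-0.16), 1), (np.float64(-0.156), 17), (np.float64(-0.152), 21), (np.float64(-0.148), 26), (np.float64(-0.144), 7), (np.float64(-0.136), 2), (np.float64(-0.132), 17), (np.float64(-0.128), 16), (np.float64(-0.124), 20), (np.float64(-0.12), 17), (np.float64(-0.116), 18), (np.float64(-0.112), 12), (np.float64(-0.108), 14), (np.float64(-0.104), 16), (np.float64(-0.1), 1), (np.float64(-0.096), 2), (np.float64(-0.092), 22), (np.float64(-0.088), 21), (np.float64(-0.084), 25)]
```

View pics/s10.png

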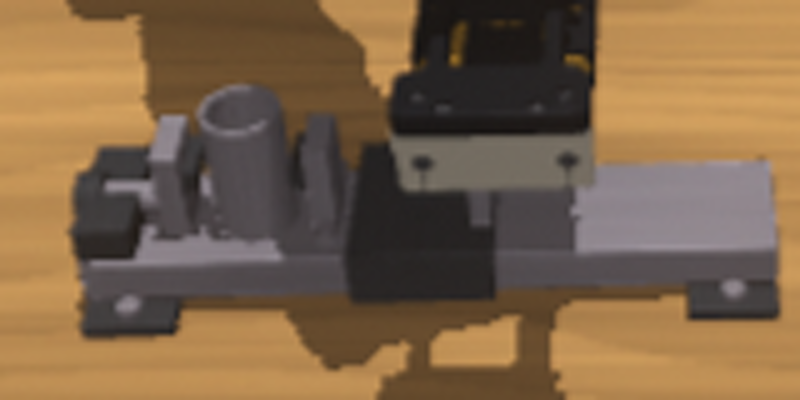

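Baseline friction reads about 2.7 N and the tube hasn't moved. I'll continue in 2 mm steps.

{"method": "jog_arm", "body": {"increments": [{"slide": [-0.2,0,0],"roll": 0,"gripper": 0},{"slide": [-0.4,0,0],"roll": 0,"gripper": 0},{"slide": [-0.6,0,0],"roll": 0,"gripper": 0},{"slide": [-0.8,0,0],"roll": 0,"gripper": 0},{"slide": [-1,0,0],"roll": 0,"gripper": 0},{"slide": [-1.2,0,0],"roll": 0,"gripper": 0},{"slide": [-1.4,0,0],"roll": 0,"gripper": 0},{"slide": [-1.6,0,0],"roll": 0,"gripper": 0},{"slide": [-1.8,0,0],"roll": 0,"gripper": 0},{"slide": [-2,0,0],"roll": 0,"gripper": 0}]}}

```text
clock: 16.55
position: [0.5239, -0.0035, 0.0506]
ee_rot: [2.188, 2.254, 0.0]
force: [-1.5, 4.7, 1.5]
width: 0.005
```

```bash
python3 chk.py s11 4
```

```text
[ 0.5239 -0.0035  0.0506] [-1.53  4.66  1.51] 16.55
mean F [-0.99  3.22  1.13] [0.7  0.37 0.28]
tube ((0.5282463431358337, -0.1178954690694809), 0.017785776406526566)
[(np.float64(-0.16), 1), (np.float64(-0.156), 17), (np.float64(-0.152), 23), (np.float64(-0.148), 24), (np.float64(-0.144), 7), (np.float64(-0.136), 3), (np.float64(-0.132), 17), (np.float64(-0.128), 17), (np.float64(-0.124), 22), (np.float64(-0.12), 18), (np.float64(-0.116), 14), (np.float64(-0.112), 15), (np.float64(-0.108), 12), (np.float64(-0.104), 14), (np.float64(-0.096), 9), (np.float64(-0.092), 26), (np.float64(-0.088), 22), (np.float64(-0.084), 13)]
```

View pics/s11.png

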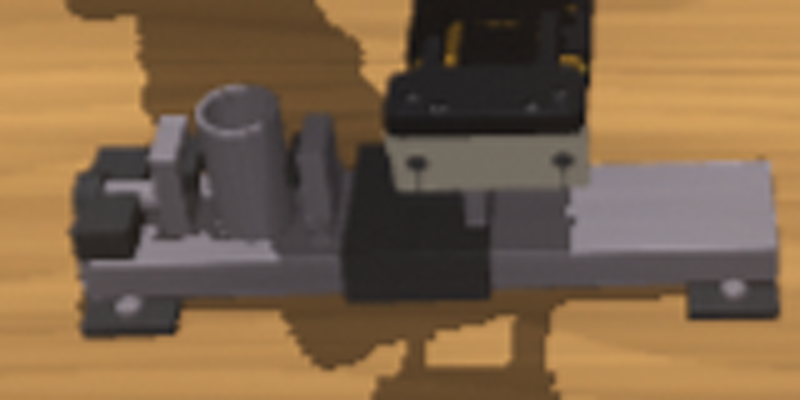

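Comparing crops, the tube rim's left edge went from 199 to 196, so the jaw is now pushing the tube. I'll continue in 1 mm steps.

{"method": "jog_arm", "body": {"increments": [{"slide": [-0.1,0,0],"roll": 0,"gripper": 0},{"slide": [-0.2,0,0],"roll": 0,"gripper": 0},{"slide": [-0.3,0,0],"roll": 0,"gripper": 0},{"slide": [-0.4,0,0],"roll": 0,"gripper": 0},{"slide": [-0.5,0,0],"roll": 0,"gripper": 0},{"slide": [-0.6,0,0],"roll": 0,"gripper": 0},{"slide": [-0.7,0,0],"roll": 0,"gripper": 0},{"slide": [-0.8,0,0],"roll": 0,"gripper": 0},{"slide": [-0.9,0,0],"roll": 0,"gripper": 0},{"slide": [-1,0,0],"roll": 0,"gripper": 0}]}}

```text
clock: 17.58
position: [0.5239, -0.0046, 0.0506]
ee_rot: [2.188, 2.254, 0.0]
force: [-0.8, 3.7, 0.6]
width: 0.004
```

```bash
python3 chk.py s12 4
```

```text
[ 0.5239 -0.0046  0.0506] [-0.83  3.74  0.59] 17.5833
mean F [-0.38  3.36  1.28] [0.31 0.37 0.35]
tube ((0.5280454754829407, -0.11989851295948029), 0.018528442829847336)
[(np.float64(-0.156), 19), (np.float64(-0.152), 23), (np.float64(-0.148), 25), (np.float64(-0.144), 4), (np.float64(-0.14), 1), (np.float64(-0.136), 5), (np.float64(-0.132), 18), (np.float64(-0.128), 19), (np.float64(-0.124), 19), (np.float64(-0.12), 20), (np.float64(-0.116), 14), (np.float64(-0.112), 13), (np.float64(-0.108), 12), (np.float64(-0.104), 12), (np.float64(-0.096), 14), (np.float64(-0.092), 24), (np.float64(-0.088), 22), (np.float64(-0.084), 10)]
```

View pics/s12.png

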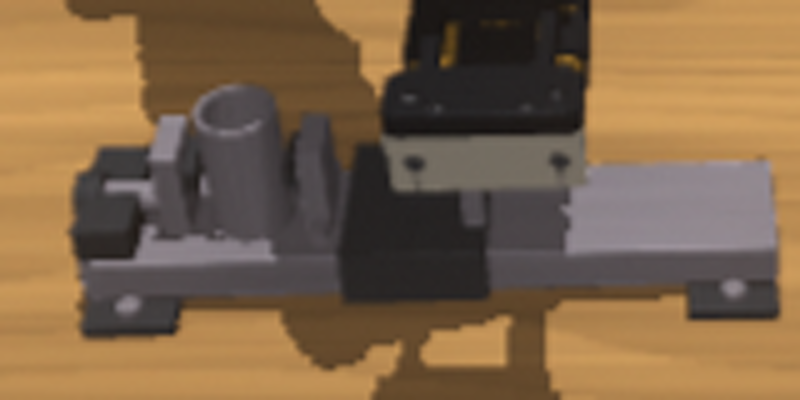

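{"method": "jog_arm", "body": {"increments": [{"slide": [-0.1,0,0],"roll": 0,"gripper": 0},{"slide": [-0.2,0,0],"roll": 0,"gripper": 0},{"slide": [-0.3,0,0],"roll": 0,"gripper": 0},{"slide": [-0.4,0,0],"roll": 0,"gripper": 0},{"slide": [-0.5,0,0],"roll": 0,"gripper": 0},{"slide": [-0.6,0,0],"roll": 0,"gripper": 0},{"slide": [-0.7,0,0],"roll": 0,"gripper": 0},{"slide": [-0.8,0,0],"roll": 0,"gripper": 0},{"slide": [-0.9,0,0],"roll": 0,"gripper": 0},{"slide": [-1,0,0],"roll": 0,"gripper": 0}]}}

```text
clock: 18.62
position: [0.5239, -0.0056, 0.0506]
ee_rot: [2.188, 2.254, 0.0]
force: [-1.1, 3.6, 1.5]
width: 0.004
```

```bash
python3 chk.py s13 4
```

```text
[ 0.5239 -0.0056  0.0506] [-1.08  3.61  1.49] 18.6167
mean F [-0.27  4.15  1.63] [0.32 0.37 0.31]
tube ((0.5277149081230164, -0.11889347434043884), 0.018826061859726906)
[(np.float64(-0.16), 1), (np.float64(-0.156), 17), (np.float64(-0.152), 18), (np.float64(-0.148), 27), (np.float64(-0.144), 4), (np.float64(-0.14), 2), (np.float64(-0.136), 7), (np.float64(-0.132), 22), (np.float64(-0.128), 21), (np.float64(-0.124), 17), (np.float64(-0.12), 21), (np.float64(-0.116), 13), (np.float64(-0.112), 16), (np.float64(-0.108), 13), (np.float64(-0.104), 8), (np.float64(-0.096), 20), (np.float64(-0.092), 24), (np.float64(-0.088), 27), (np.float64(-0.084), 1)]
```

View pics/s13.png

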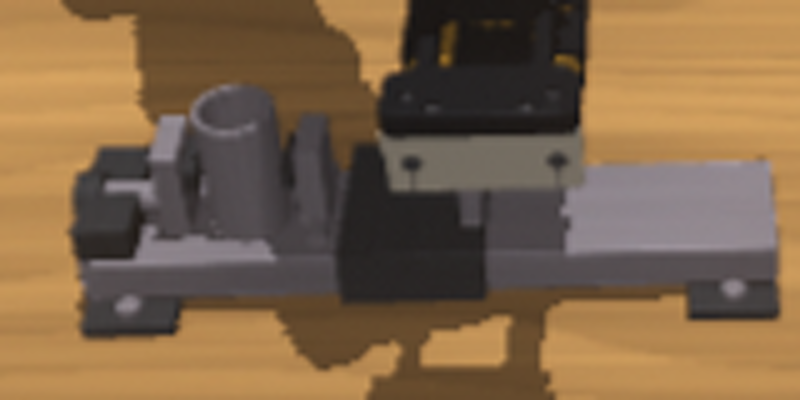

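```bash
cat > trk.py <<'E'
import cv2,sys
a=cv2.imread(f'pics/{sys.argv[1]}.png',0);b=cv2.imread(f'pics/{sys.argv[2]}.png',0)
for n,(x0,x1,y0,y1) in dict(rim=(190,290,80,140),mid=(195,295,130,190),base=(195,300,190,245),jaw=(300,345,105,225),jawtop=(295,345,105,150),jawbase=(295,345,185,235),carr=(325,365,240,310),anvil=(140,195,110,160)).items():
    t=a[y0:y1,x0:x1];r=cv2.matchTemplate(b[y0-10:y1+10,x0-30:x1+30],t,cv2.TM_CCOEFF_NORMED);_,m,_,l=cv2.minMaxLoc(r);print(n,'dx px/5',(l[0]-30),'dy',l[1]-10,round(m,3))
E
for p in "s10 s11" "s10 s12" "s10 s13";do echo $p; python3 trk.py $p;done
```

```text
s10 s11
rim dx px/5 -2 dy 0 0.963
mid dx px/5 -1 dy 1 0.968
base dx px/5 -1 dy 0 0.963
jaw dx px/5 -4 dy 0 0.978
jawtop dx px/5 -4 dy 0 0.981
jawbase dx px/5 -4 dy -2 0.972
carr dx px/5 -4 dy 0 0.995
anvil dx px/5 0 dy 1 0.984
s10 s12
rim dx px/5 -5 dy 0 0.978
mid dx px/5 -2 dy 1 0.92
base dx px/5 -3 dy 0 0.929
jaw dx px/5 -6 dy 0 0.969
jawtop dx px/5 -6 dy -1 0.984
jawbase dx px/5 -6 dy 1 0.957
carr dx px/5 -7 dy 0 0.994
anvil dx px/5 -1 dy 1 0.972
s10 s13
rim dx px/5 -7 dy 0 0.94
mid dx px/5 -2 dy 2 0.833
base dx px/5 -4 dy 1 0.903
jaw dx px/5 -8 dy 0 0.966
jawtop dx px/5 -8 dy 0 0.971
jawbase dx px/5 -9 dy -2 0.962
carr dx px/5 -9 dy 0 0.995
anvil dx px/5 -1 dy 1 0.966
```

Run:
```python
from h import *
A=[]
for i in range(4):
    d=snap('scene');A.append(cloud(d))
P=np.concatenate([a.reshape(-1,3) for a in A]);P=P[(P[:,0]>.527)&(P[:,0]<.56)&(P[:,1]>-.145)&(P[:,1]<-.098)]
for z in np.arange(.034,.09,.006):
    m=P[abs(P[:,2]-z)<.003]
    print(z.round(3),len(m),m[:,0].max().round(4),m[:,1].min().round(4),m[:,1].max().round(4))
cv2.imwrite('pics/s14.png',cv2.resize(d['frame'][190:240,110:180],None,fx=11,fy=11,interpolation=2))
P0=np.load('/tmp/scene0.npy')
```

```text
0.034 173 0.5572 -0.1449 -0.0999
0.04 157 0.5461 -0.1445 -0.1026
0.046 161 0.5467 -0.1447 -0.1024
0.052 142 0.5468 -0.1444 -0.0994
0.058 205 0.5469 -0.145 -0.0988
0.064 253 0.5463 -0.1447 -0.0983
0.07 187 0.5461 -0.145 -0.1026
0.076 153 0.5458 -0.1449 -0.1025
0.082 148 0.5462 -0.1365 -0.103
0.088 173 0.5466 -0.1364 -0.1025
```

View pics/s14.png

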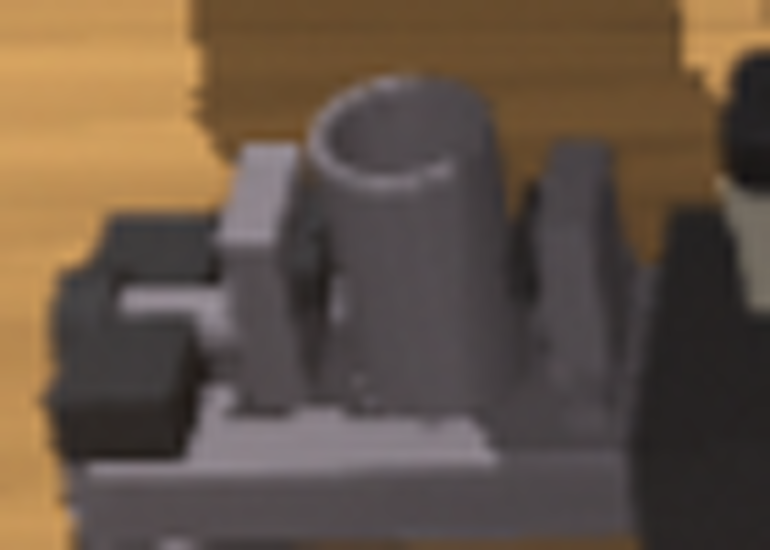

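The tube is upright: its right edge is at y=-0.1025 at both the low and high heights. The force is starting to rise, so I'll use 0.5 mm steps.

{"method": "jog_arm", "body": {"increments": [{"slide": [-0.1,0,0],"roll": 0,"gripper": 0},{"slide": [-0.1,0,0],"roll": 0,"gripper": 0},{"slide": [-0.2,0,0],"roll": 0,"gripper": 0},{"slide": [-0.2,0,0],"roll": 0,"gripper": 0},{"slide": [-0.3,0,0],"roll": 0,"gripper": 0},{"slide": [-0.3,0,0],"roll": 0,"gripper": 0},{"slide": [-0.4,0,0],"roll": 0,"gripper": 0},{"slide": [-0.4,0,0],"roll": 0,"gripper": 0},{"slide": [-0.5,0,0],"roll": 0,"gripper": 0},{"slide": [-0.5,0,0],"roll": 0,"gripper": 0}]}}

```text
clock: 19.85
position: [0.5239, -0.006, 0.0506]
ee_rot: [2.188, 2.254, 0.0]
force: [-0.1, 4.4, 0.8]
width: 0.006
```

```bash
python3 chk.py s15 5|head -3; python3 trk.py s10 s15;  python3 trk.py s13 s15
```

```text
[ 0.5239 -0.006   0.0506] [-0.12  4.43  0.82] 19.85
mean F [0.16 4.45 1.58] [0.45 0.75 0.53]
tube ((0.5281598567962646, -0.12104588001966476), 0.018547052517533302)
rim dx px/5 -7 dy 0 0.936
mid dx px/5 -2 dy 2 0.827
base dx px/5 -4 dy 1 0.898
jaw dx px/5 -9 dy 0 0.97
jawtop dx px/5 -8 dy 0 0.971
jawbase dx px/5 -9 dy -2 0.967
carr dx px/5 -10 dy 0 0.997
anvil dx px/5 -1 dy 1 0.951
rim dx px/5 0 dy 0 0.993
mid dx px/5 0 dy 0 0.995
base dx px/5 0 dy 0 0.996
jaw dx px/5 0 dy 0 0.992
jawtop dx px/5 0 dy 0 0.997
jawbase dx px/5 -1 dy 1 0.98
carr dx px/5 -1 dy 0 0.996
anvil dx px/5 0 dy 0 0.992
```

{"method": "jog_arm", "body": {"increments": [{"slide": [-0.1,0,0],"roll": 0,"gripper": 0},{"slide": [-0.1,0,0],"roll": 0,"gripper": 0},{"slide": [-0.2,0,0],"roll": 0,"gripper": 0},{"slide": [-0.2,0,0],"roll": 0,"gripper": 0},{"slide": [-0.3,0,0],"roll": 0,"gripper": 0},{"slide": [-0.3,0,0],"roll": 0,"gripper": 0},{"slide": [-0.4,0,0],"roll": 0,"gripper": 0},{"slide": [-0.4,0,0],"roll": 0,"gripper": 0},{"slide": [-0.5,0,0],"roll": 0,"gripper": 0},{"slide": [-0.5,0,0],"roll": 0,"gripper": 0}]}}

```text
clock: 20.93
position: [0.5239, -0.0064, 0.0506]
ee_rot: [-2.188, -2.255, -0.0]
force: [0.2, 4.3, 1.1]
width: 0.004
```

```bash
python3 chk.py s16 6|head -3; python3 trk.py s13 s16
```

```text
[ 0.5239 -0.0064  0.0506] [0.21 4.31 1.07] 20.9333
mean F [0.24 5.28 1.61] [0.35 0.34 0.4 ]
tube ((0.5281053185462952, -0.12025653570890427), 0.017756547778844833)
rim dx px/5 0 dy 0 0.989
mid dx px/5 0 dy 0 0.993
base dx px/5 0 dy 0 0.994
jaw dx px/5 -1 dy 0 0.985
jawtop dx px/5 0 dy 0 0.994
jawbase dx px/5 -1 dy 1 0.97
carr dx px/5 -2 dy 0 0.995
anvil dx px/5 0 dy 0 0.993
```

{"method": "jog_arm", "body": {"increments": [{"slide": [-0.1,0,0],"roll": 0,"gripper": 0},{"slide": [-0.1,0,0],"roll": 0,"gripper": 0},{"slide": [-0.2,0,0],"roll": 0,"gripper": 0},{"slide": [-0.2,0,0],"roll": 0,"gripper": 0},{"slide": [-0.3,0,0],"roll": 0,"gripper": 0},{"slide": [-0.3,0,0],"roll": 0,"gripper": 0},{"slide": [-0.3,0,0],"roll": 0,"gripper": 0},{"slide": [-0.3,0,0],"roll": 0,"gripper": 0},{"slide": [-0.3,0,0],"roll": 0,"gripper": 0},{"slide": [-0.3,0,0],"roll": 0,"gripper": 0}]}}

```text
clock: 22.07
position: [0.524, -0.0066, 0.0506]
ee_rot: [-2.188, -2.255, -0.0]
force: [-0.3, 5.1, 2.1]
width: 0.007
```

```bash
python3 chk.py s17 6|head -3; python3 trk.py s13 s17
```

```text
[ 0.524  -0.0066  0.0506] [-0.3   5.14  2.11] 22.0667
mean F [0.12 5.46 1.33] [0.66 0.19 0.62]
tube ((0.5283715128898621, -0.12088276445865631), 0.017794569954276085)
rim dx px/5 -1 dy 0 0.989
mid dx px/5 0 dy 0 0.991
base dx px/5 0 dy 0 0.993
jaw dx px/5 -1 dy 0 0.984
jawtop dx px/5 0 dy 0 0.994
jawbase dx px/5 -1 dy 0 0.962
carr dx px/5 -3 dy 0 0.995
anvil dx px/5 0 dy 0 0.992
```

{"method": "jog_arm", "body": {"increments": [{"slide": [-0.1,0,0],"roll": 0,"gripper": 0},{"slide": [-0.1,0,0],"roll": 0,"gripper": 0},{"slide": [-0.2,0,0],"roll": 0,"gripper": 0},{"slide": [-0.2,0,0],"roll": 0,"gripper": 0},{"slide": [-0.3,0,0],"roll": 0,"gripper": 0},{"slide": [-0.3,0,0],"roll": 0,"gripper": 0},{"slide": [-0.3,0,0],"roll": 0,"gripper": 0},{"slide": [-0.3,0,0],"roll": 0,"gripper": 0},{"slide": [-0.3,0,0],"roll": 0,"gripper": 0},{"slide": [-0.3,0,0],"roll": 0,"gripper": 0}]}}

```text
clock: 23.2
position: [0.524, -0.0068, 0.0507]
ee_rot: [-2.187, -2.255, -0.001]
force: [0.7, 6.4, 1.0]
width: 0.005
```

```bash
python3 chk.py s18 6|head -3; python3 trk.py s13 s18
```

```text
[ 0.524  -0.0068  0.0507] [0.66 6.42 0.98] 23.2
mean F [0.17 5.95 1.13] [0.42 0.4  0.4 ]
tube ((0.5271981358528137, -0.11986503005027771), 0.018718266859650612)
rim dx px/5 -1 dy 0 0.981
mid dx px/5 0 dy 0 0.992
base dx px/5 0 dy 0 0.993
jaw dx px/5 -1 dy -1 0.981
jawtop dx px/5 0 dy 0 0.993
jawbase dx px/5 -2 dy 2 0.961
carr dx px/5 -3 dy 0 0.996
anvil dx px/5 0 dy 0 0.992
```

The force is 5.95 N against a 2.7 N friction baseline, so the pad carries about 3.2 N. The jaw base keeps moving while its top and the tube stay put, so the tube is seated against the anvil. Now I'll back off slowly and retreat.

{"method": "jog_arm", "body": {"increments": [{"slide": [0.3,0,0],"roll": 0,"gripper": 0},{"slide": [0.6,0,0],"roll": 0,"gripper": 0},{"slide": [1,0,0],"roll": 0,"gripper": 0},{"slide": [2,0,0],"roll": 0,"gripper": 0},{"slide": [4,0,0],"roll": 0,"gripper": 0},{"slide": [10,0,0],"roll": 0,"gripper": 0},{"slide": [20,0,0],"roll": 0,"gripper": 0},{"slide": [35,0,0],"roll": 0,"gripper": 0},{"slide": [45,0,0],"roll": 0,"gripper": 0},{"slide": [50,0,0],"roll": 0,"gripper": 0}]}}

```text
clock: 24.33
position: [0.5222, 0.0453, 0.0507]
ee_rot: [-2.185, -2.257, -0.001]
force: [-1.0, 0.7, 0.5]
width: 0.003
```

{"method": "jog_arm", "body": {"increments": [{"slide": [10,0,-10],"roll": 0,"gripper": 0},{"slide": [20,0,-30],"roll": 0,"gripper": 0},{"slide": [30,0,-55],"roll": 0,"gripper": 0},{"slide": [45,0,-80],"roll": 0,"gripper": 0},{"slide": [60,0,-105],"roll": 0,"gripper": 0},{"slide": [80,0,-130],"roll": 0,"gripper": 0},{"slide": [100,0,-150],"roll": 0,"gripper": 0},{"slide": [110,0,-150],"roll": 0,"gripper": 0},{"slide": [110,0,-150],"roll": 0,"gripper": 0},{"slide": [110,0,-150],"roll": 0,"gripper": 0}]}}

```text
clock: 25.17
position: [0.5187, 0.1526, 0.2004]
ee_rot: [2.187, 2.255, -0.001]
force: [0.8, -1.0, -0.2]
width: 0.006
```

```bash
python3 chk.py s19 2; python3 trk.py s18 s19
python3 - <<'E'
from h import *
d=snap('side');cv2.imwrite('pics/d19.png',cv2.resize(d['frame'][110:240,230:350],None,fx=4.5,fy=4.5,interpolation=2))
d=snap('scene');cv2.imwrite('pics/s20.png',cv2.resize(d['frame'][185:250,105:205],None,fx=7.5,fy=7.5,interpolation=2))
E
```

```text
[0.5187 0.1526 0.2004] [ 0.78 -0.96 -0.21] 25.1667
mean F [-0.4  -0.16 -0.64] [0.38 0.1  0.4 ]
tube ((0.5276896357536316, -0.11997389048337936), 0.01805340126156807)
[(np.float64(-0.156), 19), (np.float64(-0.152), 22), (np.float64(-0.148), 27), (np.float64(-0.144), 7), (np.float64(-0.14), 1), (np.float64(-0.136), 11), (np.float64(-0.132), 17), (np.float64(-0.128), 20), (np.float64(-0.124), 19), (np.float64(-0.12), 17), (np.float64(-0.116), 15), (np.float64(-0.112), 12), (np.float64(-0.108), 16), (np.float64(-0.104), 5), (np.float64(-0.1), 1), (np.float64(-0.096), 21), (np.float64(-0.092), 20), (np.float64(-0.088), 29), (np.float64(-0.032), 4), (np.float64(-0.028), 27), (np.float64(-0.024), 29), (np.float64(-0.02), 13)]
rim dx px/5 -7 dy -1 0.457
mid dx px/5 -1 dy 2 0.725
base dx px/5 -1 dy 1 0.668
jaw dx px/5 0 dy 2 0.538
jawtop dx px/5 0 dy -1 0.965
jawbase dx px/5 24 dy 10 0.504
carr dx px/5 1 dy 10 0.79
anvil dx px/5 0 dy 1 0.739
```

View pics/s20.png

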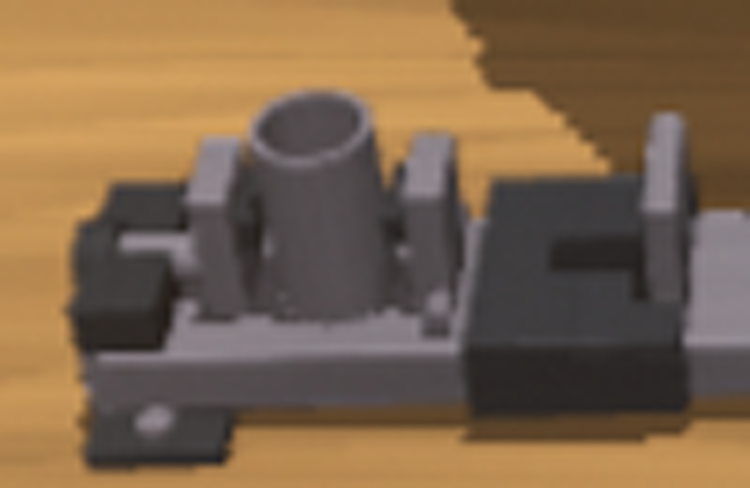

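View pics/d19.png

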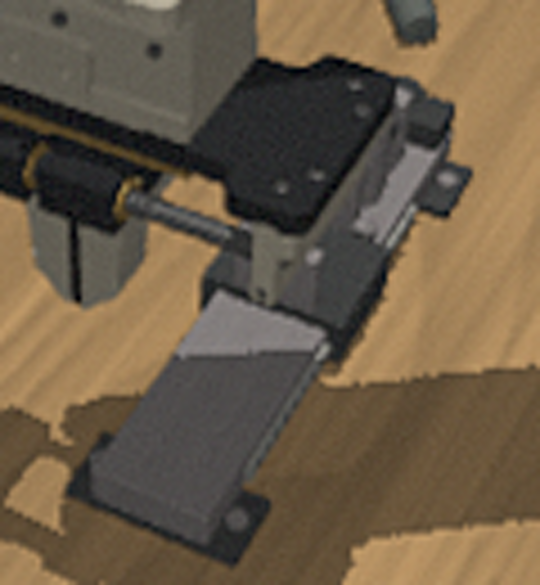

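The tube is upright between both pads, with its rim at (313,130). The jaw stayed put after release, and the arm is clear. I'll hand in.

```bash
python3 -c "
from cell import arm
print(arm.sign_off())"
```

```text
the job is handed in; nothing more can be done
None
```

I handed the job in at about 25 s. The tube stands on the bed, held between both jaw pads, with the arm clear. No verdict came back, so the checks below are my own readings.

**What I did:** I picked up the hollow tube, which measures about 35.2 mm across from the gripper opening. I stood it on the bed near the anvil and let go. Then I pushed the carriage shut by its tab in small steps and backed away.

**Last checks:**
- **Push force:** it was about 5.9 N when I stopped, against about 2.7 N for carriage friction alone. That puts roughly 3 N on the pads; noise on single readings was about 1 N.
- **Lean:** about 3 N on the pad means the jaw leans about 0.03 rad. I did not measure it directly; the image spacing between jaw and tab fits only roughly.
- **Tube:** after release it stayed in place, upright and within about 2 mm of the bed's centre line.
- **Jaw:** its top also stayed in place after release.
- **Rod and block:** the moves kept clear of both. I did not measure their positions again at the end.

**Checks that failed or disagreed:**
- **Tube tilt:** during the push, image tracking once suggested the rim was moving more than the base. A depth check showed the tube upright.
- **After release:** image tracking of most regions failed because the lighting changed. For that check I relied on the pictures and depth.
- **Side view:** the gripper blocked the side camera's last picture of the tube.

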